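# Lock the inspection camera in its stand, raise it to its second stop and hold it

### The arm

A 6-joint arm with a two-finger parallel gripper is mounted at the origin on a cart in front of the work surface, level with it; the furniture and walls round the work are solid. World frame = base frame: x ahead of the robot, y to its left, z up, the work surface at z = 0. Lengths are in m, angles in degrees, forces in N, time in s.
With the tool pointing down it reaches from about 0.4 to 0.825 m from the base axis. Payload 7 kg.
Tool frame: the origin (TCP) lies midway between the tips of the shut fingers; the grasp point (between the pads) lies 19 mm behind it; z points along the fingers, y is the direction in which the jaws open and shut (so a half turn about z gives the same grasp; the last joint's range is limited). The gripper opens to 88 mm and grips with 3 to 60 N. Pads are 19 mm wide; open, the fingers measure 130 mm over their backs; the gripper's body (78 mm by 193 mm) begins 47 mm behind the grasp point.
Start: joints at [-60.384, 20.546, 0.682, 0, -70.136, -16.507], TCP at [0.153, -0.657, 0.227] pointing down, gripper open.
Joint ranges: [-176.03, 176.03], [-82.01, 121.73], [-58.28, 71.71], [-173.87, 95.51], [-174.79, -0.11], [-173.66, 173.66]. Speed limits (degrees/s): [136.94, 136.94, 172.46, 180, 180, 180].

### API

Orientations are given as a 3x3 rotation matrix whose columns are the frame's x, y, z axes.
In Python, from rig import robot gives the robot as it stands. Calls block until the motion is done:
- robot.goto(position, orientation): joint-space move of the TCP to a pose.
- robot.servo_line(position, ori=None, speed=0.15): straight line of the TCP; ori=None keeps the orientation; speed is the mean speed in m/s.
- robot.movej(angles): joint-space move.
- robot.move_gripper(opening): opening from 0.0 (shut) to 1.0 (fully open); the grip force is fixed at half the most; returns when the fingers have stopped.
- robot.dwell(seconds).
- robot.ik(position, orientation): joint angles nearest the present ones, or None.
- robot.grab_frame(name): name is "side" or "top"; returns (picture, depth): 384x512x3 uint8, red, green, blue; 384x512 float32, m along the optical axis (not along the pixel's ray), 0 where there is no reading.
- robot.camera_info(name): a dict with "vfov" (degrees; the focal length in pixels is half the picture's height over the tangent of half this angle, whatever the lens; pixels are square), "cx", "cy" (the principal point, pixels), "k1" (the pictures are not rectified: a ray, as slopes to the right and down, at radius r is drawn at 1 + k1 r^2 times it, then the intrinsics apply), "view" (4x4, takes a point from world to camera coordinates). Camera axes: x right, y down, z forward; pixel columns grow to the right and rows downward; lengths in m; the calibration is good to about 2 mm. A picture is of the moment at which its call begins. camera_info takes no time and is no camera call.
A pose or a line that the arm cannot do raises robot.Unreachable and nothing moves.
- robot.job_done(): hands the job in, once; it reports no verdict.
Readings, each from a call of its own:
- robot.read_t(): time.
- robot.read_qpos(): joint angles.
- robot.read_qvel(): joint speeds.
- robot.read_effort(): joint torques, N m.
- robot.read_position(): TCP position.
- robot.read_tcp_rot(): TCP orientation.
- robot.read_force(): force on the tool from outside, world axes, zero at the start.
- robot.read_ft_torque(): the same for the moment, N m.
- robot.read_grip_width(): opening from 0.0 (shut) to 1.0 (fully open).
Only numpy, scipy, OpenCV 4.12 (cv2) and the standard library are available. Lean on these libraries where they do the work, as an engineer would, in place of code of your own. Each camera call takes 0.05 s, during which the arm holds its last target. There are 200 camera calls.

### The job

Get the inspection camera up to full height over the circuit board. First swing the stand's keeper bar shut over the camera's seat flange until it snaps home behind its ball catch, because without it the whole camera comes up out of the stand; then squeeze the release button on the side of the camera head to unlock the telescopic stem and pull the head straight up, past the first stop, until the stem is fully out at its second stop. The stem sinks back when let go, so finish while still holding the camera fully extended, its seat flange still down in the stand, and leave the board and the other things on the table where they lie.

Things in the scene. Friction and masses are not known exactly. Their poses are not given: they have to be found in the camera images.
- cam_stand: Camera stand fixed to the table, elsewhere and turned in every run: grey plate 136 x 140 mm, two upright aluminium cheeks and on them a level fork plate (top 70 mm above the table; 87 mm in x, 126 mm in y) with a 35 mm notch open to the stand's front (-x). Origin: on the table under the stem axis; z up, -x front, +y the hinge side.
- keeper_hinge (a point): Axis of the keeper bar's upright hinge, at half the bar's height (85.5 mm above the table); 24 mm in front of and 48 mm to the +y side of the stem axis.
- keeper_catch (a point): Point where the middle of the bar lies when shut, between the stop pin (behind, at the camera's side) and the ball catch (in front); 98 mm from the hinge along the stand's -y.
- keeper_knob (a point): Middle of the upright black knob near the free end of the bar, 104.5 mm above the table, 124 mm from the hinge axis. Knob: 12 mm diameter with a 15 mm cap, standing from the bar's top (90.5 mm above the table) to 126.5 mm. It can be pinched from above, turning with the bar, or pushed from its outer side.
- keeper (a joint): Level bar 12 mm wide, 10 mm high, 134 mm long, its underside 2.5 mm above the seat flange. Rad: 0 shut, bar along the stand's -y, over the flange; grows as it swings to the front (clockwise from above); 0.6 to 1.1 at the start. Stays where left. In the last 0.2 rad it rides over a spring ball (about 5 N at the knob) that snaps up behind it at 0, where a hard stop is. Home is below 0.03.
- cam_mast: Outer tube of the telescopic camera (with all it carries about 0.56 kg), loose: 32 mm tube with a black seat flange 64 mm in diameter and 8 mm thick that rests on the fork plate; the tube's foot stands in a ring on the plate. Origin: centre of the flange's underside (70 mm above the table when seated), z up along the stem.
- camera: Camera head on the stem: grey housing 40 x 42 x 48 mm (x, y, z), lens slanting down at its front (-x), up to 18 mm beyond the front face; black release button in its +y side. Origin: centre of its underside, 122 mm above the table with the stem in, 252 mm fully out. Turned a little relative to the stand; the stem's sections do not turn in one another.
- camera_grip (a point): Centre of the camera head at the height of the release button (26 mm above its underside; 148 mm above the table when the stem is in). Same axes as camera.
- release_face (a point): Middle of the release button's outer face, 28 mm from the head's centre along the camera's +y when out. The button is 20 mm wide (x) and 24 mm high.
- release (a joint): Button travel in m: 0 out, 0.0055 fully in (still 1.5 mm proud); moves along the camera's -y against a spring, 3 N at first to 8.5 N fully in. Out, its steel pin locks the stem in a window of the outer tube; beyond 0.004 the stem is free. Squeezing the head across its y width (49 mm over the button, 43.5 mm with it in) presses it; 25 to 40 N is a good grip.
- stem_upper (a joint): Upper, thinner section of the stem in m: 0 in, 0.065 out at its stop (the first stop). Light (about 1 N) and air-damped (60 N s/m); sinks back slowly when let go.
- stem_lower (a joint): Lower section of the stem in m: 0 in, 0.065 out at its stop (the second stop). Stiffer, about 6 N friction, so it follows after the upper one has reached its stop. Both fully out raise the head by 130 mm; the stop is hard.
- board_a: Circuit board 90 x 130 x 22 mm lying in front of the stand, under the camera; origin: centre of its underside. To be left alone.
- bus_tester_a: Handheld tester 142 x 65 x 30 mm, to be left alone; origin: centre of its underside.
- tweezers: Steel tweezers 14 x 128 x 9 mm, to be left alone.
- power_brick: Black power supply 127 x 52 x 30 mm, to be left alone.
- usb_stick: USB stick 56 x 18 x 8 mm, to be left alone.
- tape_yellow: Roll of packing tape, 99 mm in diameter, 45 mm high, to be left alone.
Mind the look-alikes: they are no part of the job. Of the things like the cam_mast, leave any that is pink; of the rest the larger one is meant.

How it is judged (in metres and radians):
On the way, in this order (a step that is already met when the one before it is completed fails the run):
1. the keeper bar is snapped shut in its catch, the camera seated and its stem still in (value of joint keeper below 0.03 rad and z of cam_mast in the frame of cam_stand between 0.064 and 0.076 m and angle between cam_mast's own z axis and vertical below 0.09 rad and value of joint stem_upper below 0.01 m and value of joint release below 0.002 m), for 0.2 s.
2. with the keeper shut and the stem still in, the release button is squeezed in (value of joint keeper below 0.03 rad and value of joint release above 0.004 m and value of joint stem_lower below 0.02 m), for 0.1 s.
3. with the keeper shut, the stem is pulled out to its second stop (value of joint keeper below 0.03 rad and value of joint each of stem_upper, stem_lower above 0.057 m and z of cam_mast in the frame of cam_stand between 0.064 and 0.076 m and angle between cam_mast's own z axis and vertical below 0.09 rad), for 0.2 s.
At the end, for the whole second after the job is handed in: Keeper bar in its catch (below 0.03 rad); both stem sections within 8 mm of their stops; the camera's flange still seated in the stand (within 6 mm, upright within 0.09 rad); the gripper still holds the camera head (over 2 N), at rest, its underside over 235 mm above the table (all of step 3 and contact force between the fingers and camera above 2 N and height (world z) of camera above 0.235 m and linear speed of camera below 0.02 m/s); the arm keeps its last pose, push and grip.
It fails at once if the camera is pulled up out of its seat in the stand (more than 12 mm) (z of cam_mast in the frame of cam_stand above 0.082 m).
It fails at once if the circuit board or another thing on the table is moved by more than 20 mm (distance of any of board_a, bus_tester_a, tweezers, power_brick, usb_stick, tape_yellow from where it was at the start of the episode above 0.02 m).
It also fails if it takes over 51 s, if anything falls off the work surface, if the arm or the gripper's body presses on something with over 40 N, if the wrist force passes 120 N, or if a joint passes its speed limit or range.

## Working session

There is one attempt and no reset: what is moved stays moved. The work goes in short steps, each a Python script; the robot and the scene stay as the last script left them, time stands still between calls to the robot, and variables do not carry over. Pictures are saved under pics/ and viewed, about 8 in all and at most 12, crops included, and the job is handed in when it is done.

```bash
mkdir -p pics; cat > h.py <<'E'
import numpy as np, cv2
from rig import robot
def info(n):
    c=robot.camera_info(n); f=192/np.tan(np.radians(c["vfov"])/2)
    return f,c["cx"],c["cy"],c["k1"],np.array(c["view"])
def ray(n,u,v):
    f,cx,cy,k,V=info(n); d=np.array([(u-cx)/f,(v-cy)/f]); s=d.copy()
    for _ in range(20): s=d/(1+k*(s@s))
    R=V[:3,:3]; o=-R.T@V[:3,3]; return o,R.T@np.array([s[0],s[1],1.])
def onz(n,u,v,z):
    o,d=ray(n,u,v); return o+d*(z-o[2])/d[2]
def pt(n,u,v,depth):
    o,d=ray(n,u,v); return o+d*depth
def cloud(n,depth):
    f,cx,cy,k,V=info(n); v,u=np.mgrid[:384,:512]
    d=np.stack([(u-cx)/f,(v-cy)/f],-1); s=d.copy()
    for _ in range(20): s=d/(1+k*(s**2).sum(-1,keepdims=True))
    P=np.dstack([s,np.ones((384,512))])*depth[...,None]
    R=V[:3,:3]; W=(P-V[:3,3])@R; W[depth==0]=np.nan; return W
def proj(n,p):
    f,cx,cy,k,V=info(n); q=V[:3,:3]@np.array(p)+V[:3,3]; s=q[:2]/q[2]; s=s*(1+k*(s@s)); return s*f+[cx,cy]
E
python3 - <<'E'
from h import *
for n in("top","side"):
    p,d=robot.grab_frame(n); np.savez(f"{n}0.npz",p=p,d=d)
    cv2.imwrite(f"pics/{n}0.png",cv2.resize(p[...,::-1],(800,600),interpolation=cv2.INTER_CUBIC))
    f,cx,cy,k,V=info(n); print(n,f,cx,cy,k,-V[:3,:3].T@V[:3,3],V[2,:3])
E
```

```text
top 457.83026835049986 256.103296782354 189.35530684072629 -0.0869420218626908 [ 0.46561994 -0.09074541  1.23689175] [ 0.05181482 -0.01849601 -0.99848541]
side 448.5798738326805 257.6164155489906 194.02393313727055 0.031475331827239814 [ 0.55006181 -1.07533603  0.75908158] [-0.02783506  0.83741745 -0.54585458]
```

View pics/top0.png

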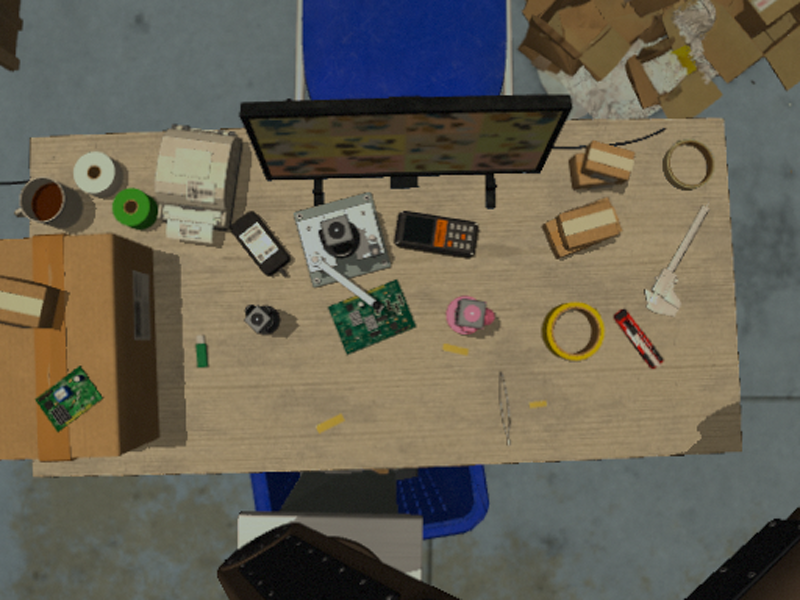

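View pics/side0.png

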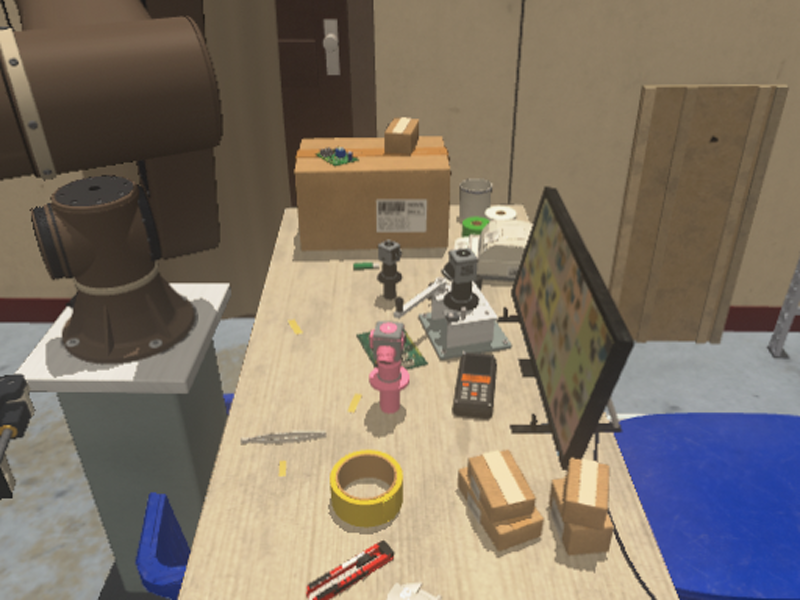

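Camera candidates in the top picture are the one in the stand (340,235), a small black one (262,319) and a pink one (470,315). The stand one fits: it isn't pink, it is the larger, and it has the keeper bar. I'll confirm that in a crop and measure from the cloud.

```bash
python3 - <<'E'
from h import *
T=np.load("top0.npz");S=np.load("side0.npz")
a=cv2.resize(T["p"][115:235,175:285,::-1],None,fx=5,fy=5,interpolation=cv2.INTER_CUBIC)[:, :400]
a=cv2.resize(T["p"][115:235,180:280,::-1],(400,480),interpolation=cv2.INTER_CUBIC)
b=cv2.resize(S["p"][150:240,240:330,::-1],(400,400),interpolation=cv2.INTER_CUBIC)
b=cv2.copyMakeBorder(b,0,80,0,0,cv2.BORDER_CONSTANT)
cv2.imwrite("pics/crop.png",np.hstack([a,b]))
W=cloud("top",T["d"]); Ws=cloud("side",S["d"])
m=np.zeros((384,512),bool);m[115:235,180:280]=1
def sel(W,lo,hi,mask=m): return W[mask&(W[...,2]>lo)&(W[...,2]<hi)]
for lo,hi in((.155,.19),(.1,.155),(.083,.1),(.11,.14),(.06,.074),(.004,.015)):
    q=sel(W,lo,hi); print(lo,hi,len(q),np.nanmin(q,0).round(3),np.nanmax(q,0).round(3),np.median(q,0).round(3))
# head top rect
mk=(m&(W[...,2]>.157)&(W[...,2]<.19)).astype(np.uint8)
c,_=cv2.findContours(mk,cv2.RETR_EXTERNAL,cv2.CHAIN_APPROX_NONE);c=max(c,key=cv2.contourArea);print("headrect px",cv2.minAreaRect(c))
q=sel(W,.157,.19)[:,:2].astype(np.float32);print("head",cv2.minAreaRect(q),q.mean(0))
# monitor
mm=np.zeros_like(m);mm[60:120,150:370]=1
q=sel(W,.02,.8,mm);print("monitor",np.nanmin(q,0),np.nanmax(q,0))
print("px height table",np.nanmedian(W[250:290,300:310,2]), "side table", [Ws[v,u].round(3) for u,v in((200,200),(190,270))])
E
```

```text
0.155 0.19 340 [ 0.593 -0.038  0.155] [0.643 0.015 0.177] [ 0.616 -0.012  0.17 ]
0.1 0.155 128 [ 0.502 -0.082  0.111] [0.628 0.01  0.155] [ 0.59  -0.026  0.145]
0.083 0.1 291 [ 0.5   -0.085  0.083] [0.639 0.035 0.099] [ 0.554 -0.021  0.091]
0.11 0.14 42 [ 0.502 -0.082  0.111] [ 0.605 -0.001  0.14 ] [ 0.512 -0.072  0.118]
0.06 0.074 880 [ 0.562 -0.083  0.063] [0.678 0.06  0.074] [ 0.631 -0.017  0.07 ]
0.004 0.015 2089 [ 0.408 -0.177  0.004] [0.733 0.097 0.015] [ 0.572 -0.04   0.007]
headrect px ((214.2169952392578, 148.00942993164062), (17.44478988647461, 20.74144172668457), 74.05460357666016)
head ((0.6172188520431519, -0.009755384176969528), (0.040666233748197556, 0.04918891564011574), 17.659292221069336) [ 0.6168154 -0.0121115]
monitor [ 0.72018781 -0.41457747  0.02001475] [0.86533494 0.17670218 0.24189202]
px height table 0.0005255327880794938 side table [array([ 0.336,  0.056, -0.002]), array([ 0.355, -0.257,  0.   ])]
```

View pics/crop.png

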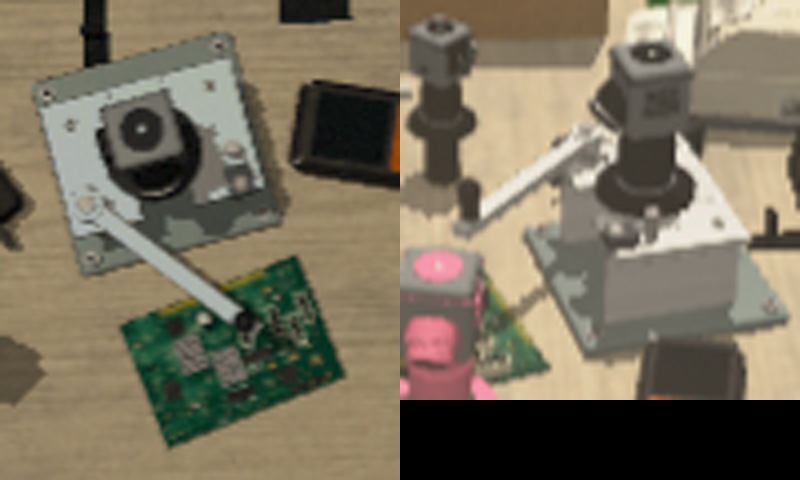

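The crop confirms it: black camera with bigger flange, seated in the fork. In crop pixels, the hinge disc is at (88,205), the knob at (243,320), and the catch ball and pin are at (240,182)/(233,150). The stand's front faces the robot, with yaw about +15°. Next come the numbers.

```bash
python3 - <<'E'
from h import *
T=np.load("top0.npz");S=np.load("side0.npz")
W=cloud("top",T["d"]);Ws=cloud("side",S["d"])
c=lambda x,y:(180+(x+.5)/4-.5,115+(y+.5)/4-.5)
H=onz("top",*c(88,205),.092); K=onz("top",*c(244,320),.1265); P=onz("top",*c(240,182),.09);B=onz("top",*c(233,150),.09);C=onz("top",*c(141,128),.170)
print("hinge",H,"knob",K,np.linalg.norm((K-H)[:2]),"head",C); print("pins",P,B)
for n,w in(("top",W),("side",Ws)):
    for nm,cen,lo,hi in(("knob",K,.112,.135),("head",C,.160,.18),("headS",C,.128,.168)):
        m=(w[...,2]>lo)&(w[...,2]<hi)&(np.hypot(w[...,0]-cen[0],w[...,1]-cen[1])<.04); q=w[m]
        if len(q): print(n,nm,len(q),q.mean(0).round(4),q.min(0).round(4),q.max(0).round(4),cv2.minAreaRect(q[:,:2].astype(np.float32)))
# base plate corners + yaw
pc=[onz("top",*c(*p),.008) for p in((36,83),(230,33),(284,217),(88,274))]
print("plate",np.round(pc,4)); 
for i in range(4):
    e=pc[(i+1)%4]-pc[i]; print(np.linalg.norm(e).round(4),np.degrees(np.arctan2(e[1],e[0])).round(2))
# bar direction by cloud
m=(W[...,2]>.083)&(W[...,2]<.097)&(W[...,0]<.58)&(W[...,0]>.49)&(W[...,1]>-.08)&(W[...,1]<.05);q=W[m][:,:2].astype(np.float32)
print("bar",len(q),cv2.fitLine(q,cv2.DIST_L2,0,.01,.01).ravel())
for y in(-.2,-.15,-.1,-.05,0,.05):
    for n,w in(("t",W),("s",Ws)):
        m=(abs(w[...,1]-y)<.02)&(w[...,0]>.68)&(w[...,2]>.05)&(w[...,2]<.6); q=w[m]
        if len(q): print(y,n,"minx",[ (lo,q[(q[:,2]>lo)&(q[:,2]<lo+.06),0].min().round(3)) for lo in(.05,.11,.17,.23,.29) if ((q[:,2]>lo)&(q[:,2]<lo+.06)).any()])
print(robot.read_tcp_rot(),robot.read_t())
E
```

```text
hinge [0.58117384 0.02589041 0.092     ] knob [ 0.50966283 -0.07401391  0.1265    ] 0.12286047825136116 head [ 0.61927088 -0.01187406  0.17      ]
pins [ 0.59791808 -0.06906949  0.09      ] [ 0.61808167 -0.06421643  0.09      ]
top knob 25 [ 0.5086 -0.0747  0.1161] [ 0.5019 -0.0821  0.1124] [ 0.5141 -0.0697  0.1196] ((0.5080461502075195, -0.07594576478004456), (0.012188581749796867, 0.012368167750537395), 0.25755953788757324)
top head 321 [ 0.617  -0.0126  0.1699] [ 0.593  -0.0381  0.1602] [0.6435 0.0119 0.1768] ((0.6172369718551636, -0.010777067393064499), (0.04026499018073082, 0.04766375198960304), 18.94562339782715)
top headS 179 [ 0.6007 -0.0145  0.1539] [ 0.5814 -0.0381  0.1284] [0.6435 0.015  0.1679] ((0.6085537075996399, -0.0130104199051857), (0.05780477076768875, 0.04940466955304146), 19.364198684692383)
side knob 13 [ 0.5098 -0.0768  0.115 ] [ 0.5045 -0.0808  0.1135] [ 0.5153 -0.0727  0.1171] ((0.5099814534187317, -0.07684820890426636), (0.010628343559801579, 0.00806398969143629), 2.015150785446167)
side head 159 [ 0.6179 -0.0199  0.1683] [ 0.5949 -0.0393  0.1602] [0.643  0.
[... 1456 characters left out ...]
4(0.758)), (0.17, np.float64(0.769)), (0.23, np.float64(0.777))]
0 t minx [(0.05, np.float64(0.744)), (0.11, np.float64(0.756)), (0.17, np.float64(0.768)), (0.23, np.float64(0.773))]
0 s minx [(0.05, np.float64(0.744)), (0.11, np.float64(0.756)), (0.17, np.float64(0.767)), (0.23, np.float64(0.774))]
0.05 t minx [(0.05, np.float64(0.742)), (0.11, np.float64(0.753)), (0.17, np.float64(0.764)), (0.23, np.float64(0.771))]
0.05 s minx [(0.05, np.float64(0.742)), (0.11, np.float64(0.753)), (0.17, np.float64(0.764)), (0.23, np.float64(0.772))]
[[-9.73960522e-01 -2.26717143e-01 -4.87938657e-04]
 [-2.26717619e-01  9.73959464e-01  1.44336512e-03]
 [ 1.47996857e-04  1.51640494e-03 -9.99998839e-01]] 0.1
```

```bash
cat >> h.py <<'E'
YAW=np.radians(16.5); HG=np.array([.5813,.0263]); C=np.array([.618,-.0122])
def ori(phi): # tool down, jaw axis at world angle phi
    y=np.array([np.cos(phi),np.sin(phi),0]); z=np.array([0,0,-1.]); return np.stack([np.cross(y,z),y,z],1)
def knob(th,z,sgn=-1):
    a=YAW-np.pi/2-th; d=np.array([np.cos(a),np.sin(a)])
    return np.r_[HG+.124*d,z], ori(a+np.pi/2+(np.pi if sgn<0 else 0))
E
python3 - <<'E'
from h import *
for s in(-1,1):
    for th in(.896,.4,0): 
        q=robot.ik(*knob(th,.101,s)); print(s,th,None if q is None else np.round(q,1))
q=robot.ik(np.r_[C,.129],ori(YAW+np.pi/2));print(np.round(q,1))
q=robot.ik(np.r_[C,.27],ori(YAW+np.pi/2));print(np.round(q,1))
E
```

```text
-1 0.896 [ 13.4  12.6 -28.8   0.  -48.6 -48.2]
-1 0.4 [  9.8  17.7 -21.4   0.  -50.8 -16.2]
-1 0 [  9.4  21.7 -15.2   0.  -53.1   7.1]
1 0.896 [ 13.4  12.6 -28.8   0.  -48.6 131.8]
1 0.4 [  9.8  17.7 -21.4   0.  -50.8 163.8]
1 0 [   9.4   21.7  -15.2    0.   -53.1 -172.9]
[ 16.9  19.7 -14.2   0.  -56.2 -90.4]
[ 16.9  13.9  -3.1   0.  -73.1 -90.4]
```

```bash
python3 - <<'E'
from h import *
p,R=knob(.896,.24); robot.goto(p,R); print(robot.read_t())
robot.move_gripper(.55)
robot.servo_line(knob(.896,.103)[0],speed=.12)
robot.move_gripper(0.)
print(robot.read_t(),robot.read_grip_width()*88,robot.read_position(),robot.read_force())
p,d=robot.grab_frame("side");cv2.imwrite("pics/pinch.png",cv2.resize(p[130:250,210:350,::-1],(700,600),interpolation=cv2.INTER_CUBIC))
E
```

```text
2.525
5.3583 10.342095928228535 [ 0.5105141  -0.07548173  0.10305603] [ 0.51451505 -0.17328302  1.03103293]
```

View pics/pinch.png

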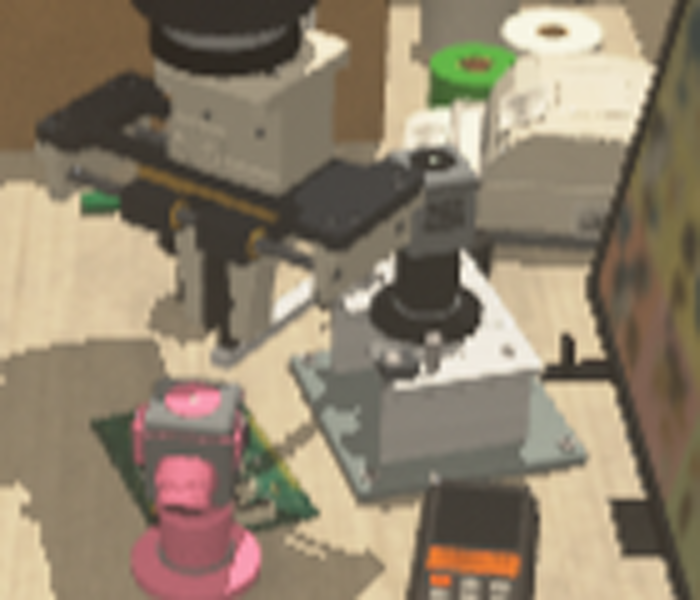

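The knob at (230,300) is between the fingers, and the gripper body is clear of the head. Now I swing it.

```bash
python3 - <<'E'
from h import *
for th in list(np.arange(.8,.04,-.1))+[.03,0.,-.015]:
    robot.servo_line(*knob(th,.103),speed=.05)
    F=robot.read_force(); print(round(th,3),round(robot.read_t(),2),F.round(1),robot.read_position().round(4))
    if np.linalg.norm(F)>45: print("stop");break
E
```

```text
0.8 5.8 [-0.5 -0.4  1.5] [ 0.5206 -0.0819  0.103 ]
0.7 6.2 [-0.3 -1.3  2.2] [ 0.5314 -0.0874  0.103 ]
0.6 6.6 [-0.7 -2.9  2.1] [ 0.5429 -0.0918  0.103 ]
0.5 7.0 [-1.5 -5.   2.8] [ 0.5549 -0.0952  0.103 ]
0.4 7.4 [-0.6 -6.4  0.8] [ 0.5672 -0.0973  0.103 ]
0.3 7.8 [-0.2 -7.1  0.5] [ 0.5797 -0.0983  0.1031]
0.2 8.2 [-0.  -7.4  0.3] [ 0.5921 -0.0979  0.1031]
0.1 8.6 [ 4.4 -8.1 -1.1] [ 0.6056 -0.0961  0.1033]
0.03 8.93 [ 7.4 -7.6 -3.3] [ 0.6148 -0.0941  0.1034]
0.0 9.18 [ 2.7 -8.3  0.1] [ 0.6172 -0.0934  0.1032]
-0.015 9.43 [ 1.3 -8.7 -1. ] [ 0.6185 -0.0931  0.1032]
```

```bash
python3 - <<'E'
from h import *
t=np.array([np.cos(YAW),np.sin(YAW)])
for th in(-.025,-.035,-.045,-.055,-.065):
    robot.servo_line(*knob(th,.103),speed=.02); robot.dwell(.1)
    F=robot.read_force(); f=F[:2]@t; print(th,round(robot.read_t(),2),F.round(1),round(f,1),robot.read_position().round(4))
    if f<-14 or f>14: break
E
```

```text
-0.025 9.78 [ -1.2 -10.5   2.1] -4.1 [ 0.6186 -0.093   0.1031]
-0.035 10.12 [ -4.8 -11.1   4.6] -7.7 [ 0.6187 -0.093   0.103 ]
-0.045 10.47 [ -7.4 -12.    5.8] -10.6 [ 0.6189 -0.0929  0.1029]
-0.055 10.82 [-10.  -11.4   7.3] -12.8 [ 0.619  -0.0929  0.1029]
-0.065 11.18 [-13.3 -14.   11.3] -16.7 [ 0.6191 -0.0929  0.1028]
```

The hard stop was reached: the position stays put while the force grows. I release, rise and look.

```bash
python3 - <<'E'
from h import *
robot.move_gripper(.5); p=robot.read_position(); print(p)
robot.servo_line(p+[0,0,.15],speed=.15); robot.goto([.45,-.16,.30],ori(YAW+np.pi/2)); robot.move_gripper(1.)
print(robot.read_t(),robot.read_force())
out=[]
for n,(v,u) in(("top",(115,180)),("side",(150,240))):
    p,d=robot.grab_frame(n); np.savez(f"{n}1.npz",p=p,d=d); out.append(cv2.resize(p[v:v+100,u:u+100,::-1],(400,400),interpolation=cv2.INTER_CUBIC))
    W=cloud(n,d)
    q=W[(W[...,2]>.108)&(W[...,2]<.14)&(np.hypot(W[...,0]-.617,W[...,1]+.095)<.02)]
    if len(q): print(n,"knob",len(q),q.mean(0).round(4))
    q=W[(W[...,2]>.162)&(W[...,2]<.18)&(np.hypot(W[...,0]-C[0],W[...,1]-C[1])<.035)]
    if len(q): print(n,"head",len(q),q.mean(0).round(4),cv2.minAreaRect(q[:,:2].astype(np.float32)))
cv2.imwrite("pics/shut.png",np.hstack(out))
E
```

```text
[ 0.62421901 -0.08985288  0.10292818]
15.3667 [-0.40611862 -1.24491078 -0.09642139]
top knob 29 [ 0.6164 -0.0932  0.1149]
top head 310 [ 0.6175 -0.0132  0.17  ] ((0.6172952651977539, -0.010650105774402618), (0.040131933987140656, 0.04737526550889015), 17.493783950805664)
side knob 23 [ 0.6171 -0.0958  0.1129]
side head 148 [ 0.6181 -0.0193  0.1689] ((0.6183272004127502, -0.015045545995235443), (0.04005388543009758, 0.04144426807761192), 15.513465881347656)
```

View pics/shut.png

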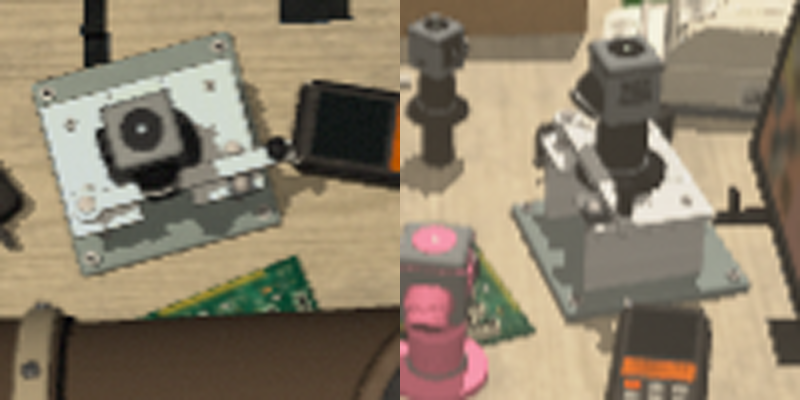

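The bar lies shut between pin and ball: the knob is at (277,148) in the top crop, measured about (0.617,-0.094) against (0.6175,-0.0943) expected. The camera is still seated. Next is the grip.

```bash
python3 - <<'E'
from h import *
R=ori(YAW+np.pi/2)
robot.goto(np.r_[C,.27],R); robot.servo_line(np.r_[C,.1295],R,speed=.12)
print(robot.read_t(),robot.read_force().round(1))
robot.move_gripper(0.); robot.dwell(.3)
print(robot.read_t(),robot.read_grip_width()*88,robot.read_position().round(4),robot.read_force().round(1))
E
```

```text
17.6917 [-0.5 -0.7 -0.1]
18.775 43.179273046577336 [ 0.6182 -0.012   0.1297] [-2.2  3.5  2.9]
```

The width reads 43.2 mm, so the button is fully in (49 mm with it out). Pulling.

```bash
python3 - <<'E'
from h import *
p0=robot.read_position()
for dz,s in((.03,.04),(.06,.04),(.068,.03),(.09,.04),(.115,.04),(.122,.02),(.126,.02),(.128,.015),(.129,.01),(.130,.01),(.131,.01),(.132,.01)):
    robot.servo_line(p0+[0,0,dz],speed=s); robot.dwell(.05)
    F=robot.read_force(); print(dz,round(robot.read_t(),2),F.round(1),robot.read_position()[2].round(4),round(robot.read_grip_width()*88,1))
    if abs(F[2])>25: break
out=[]
for n,(v,u) in(("top",(115,180)),("side",(110,230))):
    p,d=robot.grab_frame(n); np.savez(f"{n}2.npz",p=p,d=d); out.append(cv2.resize(p[v:v+120,u:u+100,::-1],(400,480),interpolation=cv2.INTER_CUBIC))
cv2.imwrite("pics/up.png",np.hstack(out))
E
```

```text
0.03 19.73 [ 0.1 -0.3 -1.3] 0.1602 43.6
0.06 20.68 [-0.3  0.8 -1.9] 0.1903 43.4
0.068 21.15 [ 0.1 -0.3 -4.9] 0.1974 43.2
0.09 21.9 [ 0.9 -0.2 -6.2] 0.2207 43.5
0.115 22.73 [ 1.  -0.6 -5.9] 0.2455 43.3
0.122 23.27 [-0.4 -0.9 -7.2] 0.2518 43.6
0.126 23.68 [-0.3 -0.  -6.9] 0.256 43.1
0.128 24.01 [-0.8  0.4 -6.8] 0.2579 43.4
0.129 24.31 [-0.5 -0.8 -7.7] 0.2588 43.4
0.13 24.61 [-1.3 -0.3 -7.2] 0.2597 43.0
0.131 24.91 [-0.3 -0.3 -9.4] 0.2608 43.4
0.132 25.21 [ 0.4 -0.3 -7.9] 0.2618 43.8
```

View pics/up.png

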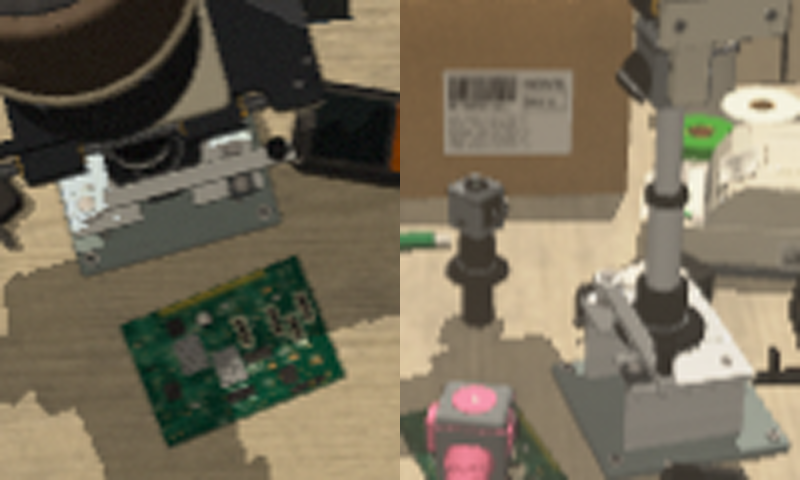

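Both sections are out: collar at (665,195), head at (670,80), bar still over the flange. The stop force isn't clear yet, so I probe upward a little.

```bash
python3 - <<'E'
from h import *
p0=robot.read_position()
for dz in(.001,.002,.003,.004):
    robot.servo_line(p0+[0,0,dz],speed=.01); robot.dwell(.2)
    F=np.mean([robot.read_force() for _ in range(8)],0); print(dz,round(robot.read_t(),2),F.round(1),robot.read_position()[2].round(4))
    if F[2]<-13: break
p,d=robot.grab_frame("side"); a,b=np.load("side1.npz"),np.load("side2.npz")
for n,D in(("before",a["d"]),("up",b["d"]),("now",d)):
    W=cloud("side",D); r=np.hypot(W[...,0]-C[0],W[...,1]-C[1])
    fl=W[(r>.018)&(r<.031)&(W[...,1]<-.025)&(W[...,2]>.072)&(W[...,2]<.088)&(W[...,0]>.615)]
    kn=W[(W[...,2]>.105)&(W[...,2]<.14)&(np.hypot(W[...,0]-.617,W[...,1]+.095)<.02)]
    print(n,"flange",len(fl),np.median(fl[:,2]).round(4),"knob",kn.mean(0).round(4))
E
```

```text
0.001 25.77 [ -0.4   0.4 -11.5] 0.2624
0.002 26.23 [ -1.2  -0.1 -21.5] 0.2627
before flange 19 0.0789 knob [ 0.6169 -0.0959  0.1123]
up flange 26 0.0797 knob [ 0.617  -0.0952  0.1122]
now flange 33 0.0816 knob [ 0.617  -0.0959  0.1128]
```

The hard stop is clear: 21 N with 0.3 mm of motion, and the flange has risen about 2.5 mm against the keeper, within tolerance. I ease off slightly and hand in.

```bash
python3 - <<'E'
from h import *
p=robot.read_position(); robot.servo_line(p-[0,0,.0005],speed=.01); robot.dwell(.5)
print(robot.read_t(),robot.read_force().round(1),robot.read_position().round(4),robot.read_grip_width()*88)
a,b=np.load("top0.npz")["p"],robot.grab_frame("top")[0]
x=[cv2.inRange(i,(0,60,0),(80,255,80)) for i in(a,b)]; 
for i in x: print("board green centroid",np.argwhere(i[200:226,205:270]).mean(0).round(1))
robot.job_done()
E
```

```text
27.1 [ -0.3  -0.4 -15.5] [ 0.6178 -0.012   0.2626] 43.61621962749383
board green centroid [10.4 26.7]
board green centroid [ 7.6 35.9]
the job is handed in; nothing more can be done
```

I handed the job in at 27.1 s of the 51 s limit, with the camera held fully extended; the hand-in gives no verdict.

**What I did**
- **Keeper:** I pinched the knob and swung the bar shut. The force dropped as it passed the ball, and the bar then met its hard stop. After I let go, both views showed it lying shut, with the knob within about 2 mm of its computed home position.
- **Release:** I squeezed the head across its button. The jaws read 43.2 mm, which means the button is fully in; it would be 49 mm with it out.
- **Lift:** I pulled straight up about 133 mm, past the first stop at about 65 mm, until the second stop showed as a sharp rise in force to 21 N. I then eased off 0.5 mm.

**Last checks**
- **Final hold:** the pull was 15.5 N, the jaws read 43.6 mm and the tool height was 0.2626 m. That puts the head's underside at about 0.255 m.
- **Flange:** it sits about 2.5 mm up against the keeper, which is within the 6 mm allowed.
- **One check disagreed:** the green-pixel centroid of the board shifted between the first and last pictures, by 9 px across and 3 px up. I put this down to the bar and knob no longer covering the board and to changed shadows, because the board's corners sit at the same pixels in the start crop and in the crop taken with the camera up. I did not test that explanation further.
- **Not measured:** I did not check the positions of the other table items numerically, but the arm never went near them.

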